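# Run the poppy-seed mill: clamp the foot, bayonet the beaker in and hold it

## Task

Grind the poppy seeds: first press the lever at the foot of the mill all the way down until it stays down, so that the suction foot grips the counter. Then pick up the filled steel beaker, keep it upright, set its two lugs into the two gaps of the mill's socket, push it down against the spring and twist it a quarter turn clockwise (seen from above) up to the stop. The mill runs only while the beaker is held there against the return spring, so finish with the beaker still gripped and held home at the stop, and leave the other kitchen things where they are.

Things in the scene. Friction and masses are not known exactly. Their poses are not given: they have to be found in the camera images.
- socket (a point): Mill base: round white housing 114 mm across on a black rubber foot 126 mm across, 95 mm high, fixed. This point: on its upright axis (z), level with the top rim. Round the mouth runs a flat steel lip, inner diameter 77 mm, 6 mm thick, flush with the rim, broken by two opposite gaps 19 mm wide for the lugs, along this point's +x and -x (small black marks on the housing show them).
- well (a point): Centre of the floor of the mill's well, 25 mm below the rim; same axes as the socket. The lugs travel in the free channel under the lip, only clockwise seen from above (a fixed stop blocks the other way): about 80 degrees (1.41 rad) from the gaps to the stop, taking up to about 0.5 N m. Pushing the beaker in takes 4 to 10 N.
- lever_hinge (a point): Middle of the suction lever's level hinge: 61 mm from the mill's axis on the socket's +y side, 26 mm above the counter; its pin runs along the socket's x. The steel lever points away from the mill (socket +y), rising at 34 degrees at the start, and swings down to within 3 degrees of level.
- lever_pad (a point): Middle of the top face of the lever's black pad, 60 mm out from the hinge. The pad is 36 mm wide and runs from 40 to 86 mm out. Pushed straight down at a point 53 mm out from the hinge (level distance), with about 9 N, it snaps over centre to its stop, pad face then about 32 mm above the counter, and stays down.
- suction_lever (a joint): Angle of the suction lever in rad: 0 up (as found), 0.55 down at its stop. Sprung over centre: it returns to 0 when let go before about 0.40 and stays down by itself beyond that.
- beaker_mid (a point): Filled, closed milling beaker standing upright, 0.3 kg, 100 mm high; this point: on its upright axis (z), half-way up. Steel body 60 mm in diameter from 22 mm above the underside to the flat top, black collar 73 mm in diameter below. Two black lugs stick out of the collar along this point's +x and -x (a half turn makes no difference).
- lug (a point): Middle of the lug on the beaker's +x side. Lugs: 14 mm wide, 89 mm over both tips, underside 8 mm and top 14 mm above the beaker's underside. In the socket, height of the beaker's mid-point above the rim: 37 mm where it meets the sprung coupling, under 30 mm with the lugs clear below the lip, 25 mm on the well's floor.
- coupling (a joint): Sprung drive coupling in the middle of the mill's well, m pressed down: 0 free, 0.007 with the lugs against the underside of the lip, 0.012 with the beaker on the floor of the well.
- switch_ring (a joint): Run switch inside the mill's well, rad: the lugs push it round with them clockwise after the first 0.1 rad of the twist. 0 free, 1.3 at the stop, where the mill runs; a spring of 0.14 to 0.35 N m turns it and the beaker most of the way back when let go.
- pie_dish: Bystander: white ceramic pie dish, 240 mm across, 40 mm high; origin under its middle.
- glass_bowl: Bystander: glass bowl, 170 mm across, 75 mm high; origin under its middle.
- whisk: Bystander: steel balloon whisk lying along its x axis, 300 mm long, 48 mm thick; origin on the counter near its middle.
- spatula: Bystander: teal silicone spatula lying along its x axis between beaker and mill, 275 mm long, 52 mm wide at the blade, 12 mm thick.
- rolling_pin: Bystander: wooden rolling pin lying along its x axis, 330 mm long, 44 mm thick.
- cutter: Bystander: round steel biscuit cutter, 58 mm across, 26 mm high; origin under its middle.
- jar: Bystander: glass jar of poppy seeds with a metal lid, 76 mm across, 125 mm high; origin under its middle.

How it is judged:
On the way, in this order (a step that is already met when the one before it is completed fails the run):
1. the suction lever is pressed down to its stop and stays (value of joint suction_lever above 0.48 rad), for 0.2 s.
2. the beaker is pushed upright into the socket, lugs through the gaps and below the lip, not yet twisted (horizontal distance between beaker_mid and socket below 0.005 m and z of beaker_mid in the frame of socket below 0.031 m and angle between beaker_mid's own z axis and vertical below 0.1 rad and value of joint switch_ring below 0.5 rad), for 0.1 s.
3. the beaker is twisted clockwise under the lip to the stop of the run switch (value of joint switch_ring above 1.1 rad and z of beaker_mid in the frame of socket below 0.032 m), for 0.2 s.
At the end, for the whole second after the job is handed in: Lever down (over 0.48 of 0.55 rad); beaker upright in the socket (0.1 rad), centred within 5 mm, its mid-point under 32 mm above the rim (lugs below the lip), twisted so that the run switch is within 0.2 rad of its stop, still gripped with over 3 N, at rest; others not moved over 30 mm (all of step 3 and value of joint suction_lever above 0.48 rad and horizontal distance between beaker_mid and socket below 0.005 m and angle between beaker_mid's own z axis and vertical below 0.1 rad and contact force between the fingers and beaker above 3 N and linear speed of beaker below 0.03 m/s); the arm keeps its last pose, push and grip.
It fails at once if the filled beaker is tipped or dropped over (angle between beaker_mid's own z axis and vertical above 0.6 rad).
It fails at once if another kitchen thing is shifted by more than 30 mm (distance of any of pie_dish, glass_bowl, whisk, spatula, rolling_pin, cutter, jar from where it was at the start of the episode above 0.03 m).
It also fails if it takes over 58 s, if anything falls off the work surface, if the arm or the gripper's body presses on something with over 40 N, if the wrist force passes 120 N, or if a joint passes its speed limit or range.

## Robot

A 7-joint arm with a two-finger parallel gripper is mounted at the origin on the work surface. World frame = base frame: x ahead of the robot, y to its left, z up, the work surface at z = 0. Lengths are in m, angles in rad, forces in N, time in s.
With the tool pointing down it reaches from about 0.4 to 0.85 m from the base axis. Payload 10.4 kg.
Tool frame: the origin (TCP) lies at the very end of the fingers, on their centre line; the grasp point (between the pads) lies behind it (bot.grasp_offset is the z of the grasp point in the tool frame, in m); z points along the fingers, y is the direction in which the jaws open and shut (so a half turn about z gives the same grasp; the last joint's range is limited). The gripper opens to 85 mm and grips with 20 to 120 N. Pads are 22 mm wide; open, the fingers measure 114 mm over their backs; the gripper's body (76 mm by 85 mm) begins 54 mm behind the grasp point. The pads swing forward as they close: fully open they stand 13 mm farther back than shut.
Start: joints at [-1.303, 0.332, -0.065, 1.46, 0.022, 1.35, -0.088], TCP at [0.179, 0.599, 0.231] pointing down, gripper open.
Joint ranges: [-2.6, 2.6], [-0.5, 2.12], [-1.47, 1.34], [0.16, 2.42], [-1.27, 4.41], [0.06, 2.06], [-2.6, 2.6]. Speed limits (rad/s): [2.22, 2.22, 2.79, 2.79, 3.14, 3.14, 3.14].

## Interface

Orientations are given as a unit quaternion [w, x, y, z].
In Python, from workcell import bot gives the robot as it stands.
- The arm moves only by the tool send_rows, never from a script. Its argument "increments" is a list of rows, each a list of 2 entries, a list of its own where there are three numbers: the shift along the tool's x, y, z in m, then the turn, a rotation vector about the tool's x, y, z in rad. A call has 1 to 12 rows; each row shifts and turns the commanded pose from where the row before left it, along the tool's axes as they then stand; what a row does not reach is not made up. A row lasts 1/10 s, in which the tool goes at most 50 mm and 8.59 degrees, less where a joint would pass 70% of its speed; a pose out of reach is approached as far as the arm can. A call with a gripper value outside its range is refused whole. "fingers" is the closure, from 0 (fully open) to 1 (shut), set as the call begins (left out, the last holds). The fingers move at their own pace and stop on an object; "force" is the grip in N (left out, the last holds). Time passes only in rows, so rows that do not move let the fingers close. It gives the time, the measured TCP pose, the force and the opening at its end, in the units of the state.
- bot.get_state(): the state, without advancing time (a new reading comes with each control period).
- bot.grab_frame(name): name is "scene" or "top" or "wrist"; returns a dict with "image" (420x560x3 uint8, red, green, blue), "fx", "fy", "cx", "cy" (pixels), "R" (3x3) and "t" (3): a world point X has camera coordinates R X + t. Camera axes: x right, y down, z forward; pixel columns grow to the right and rows downward; lengths in m; the calibration is good to about 2 mm. The wrist camera is an equidistant fisheye: a pixel r from the principal point sees the ray r / f radians off the axis. A picture is of the moment at which its call begins. There is no depth.
- bot.job_done(): hands the job in, once; it reports no verdict.
The state is a dict: "time": time; "q": joint angles; "joint_vel": joint speeds; "joint_torque": joint torques, N m; "tcp_pos": TCP position; "tcp_rot": TCP orientation; "contact_force": force on the tool from outside, world axes, zero at the start; "ft_torque": the same for the moment, N m; "gripper_width": opening from 0.0 (shut) to 1.0 (fully open).
Only numpy, scipy, OpenCV 4.12 (cv2) and the standard library are available. Lean on these libraries where they do the work, as an engineer would, in place of code of your own. Each camera call takes 0.05 s, during which the arm holds its last target.

## Working session

There is one attempt and no reset: what is moved stays moved. The work goes in short steps, Python scripts to look and compute and a tool call to move; the robot and the scene stay as the last step left them, time stands still between calls to the robot, and variables do not carry over. Pictures are saved under pics/ and viewed, and the job is handed in when it is done.

Besides the shell and the picture viewer there is one more tool, called after ">>>" as name(argument=value, ...) on one line, values as JSON. send_rows: Moves the arm, as the interface text tells. Its arguments: {"type":"object","properties":{"increments":{"type":"array"},"fingers":{"type":"number"},"force":{"type":"number"}},"required":["increments"]}

```bash
mkdir -p pics; ls; python3 - <<'E'
from workcell import bot
import cv2
s=bot.get_state();print(s, bot.grasp_offset)
for n in("scene","top","wrist"):
    f=bot.grab_frame(n);cv2.imwrite(f"pics/{n}0.png",f["image"][:,:,::-1]);print(n,f["fx"],f["cx"],f["cy"],f["R"],f["t"])
E
```

```text
pics
{'time': 0.0, 'q': array([-1.30260374,  0.33286865, -0.06465619,  1.46092382,  0.02161331,
        1.34990686, -0.08848681]), 'joint_vel': array([ 0.00022945, -0.00072508, -0.00044235, -0.00127487,  0.00137284,
        0.00120995,  0.00142167]), 'joint_torque': array([-3.07234786e-04, -6.25436211e+01,  4.87726706e-02, -3.91605771e+01,
        1.62025681e-02,  1.00611721e-02, -1.41989042e-05]), 'tcp_pos': array([0.17912333, 0.59839673, 0.2305262 ]), 'tcp_rot': array([-5.62156473e-05,  1.44886830e-01,  9.89447982e-01, -7.03375462e-04]), 'contact_force': array([-1.72617791, -0.73001655, -0.09364682]), 'ft_torque': array([-0.0473466 , -0.01258998,  0.00246521]), 'gripper_width': 0.998168736088448} -0.0187
scene 482.25500385418275 279.3955681245517 210.95200433732234 [[-0.27272781  0.96188326  0.02000312]
 [ 0.56307916  0.17644222 -0.80734751]
 [-0.78010345 -0.20892278 -0.58973712]] [ 0.17485661 -0.26980626  1.90548852]
top 424.8928135970389 278.5004540749717 204.02256290563116 [[ 0.02589836 -0.99961544  0.00991212]
 [-0.98130797 -0.02731299 -0.19049585]
 [ 0.19069332 -0.00479331 -0.98163796]] [-0.04221426  0.60845415  0.99884298]
wrist 325.19226210127806 275.7121343763224 210.43298108548788 [[ 2.85343968e-01  9.58424726e-01 -9.29923831e-04]
 [ 9.12343347e-01 -2.71327041e-01  3.06612548e-01]
 [ 2.93612734e-01 -8.83384511e-02 -9.51833956e-01]] [-0.6254233  -0.04074668  0.37956957]
```

View pics/scene0.png

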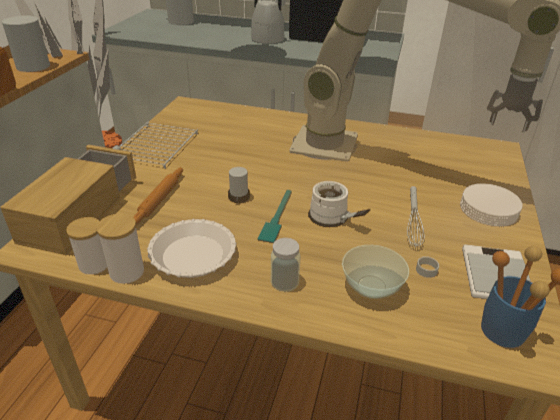

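View pics/top0.png

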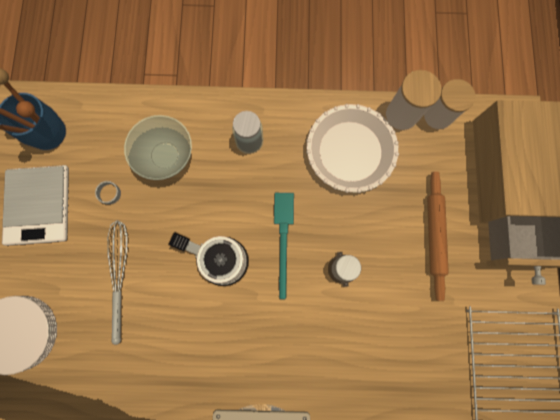

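View pics/wrist0.png

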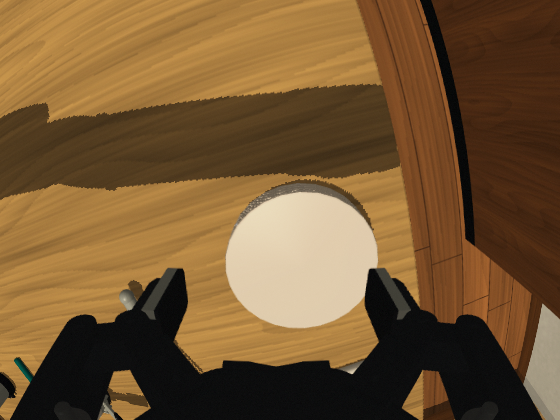

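Top view: the mill is at about (222,260) with the lever pad at (179,242), the beaker at (347,267), and the spatula between them at x≈284. I'll zoom in and get rough positions.

```bash
cat > h.py <<'E'
import numpy as np,cv2
def ray(f,u,v,fish=False):
    R=np.array(f["R"]);t=np.array(f["t"])
    x=(u-f["cx"])/f["fx"];y=(v-f["cy"])/f["fy"]
    if fish:
        r=np.hypot(x,y);s=np.sin(r)/r if r>1e-9 else 1
        d=np.array([x*s,y*s,np.cos(r)])
    else: d=np.array([x,y,1.])
    d=R.T@d
    return -R.T@t,d/np.linalg.norm(d)
def onplane(f,u,v,z,fish=False):
    o,d=ray(f,u,v,fish);return o+d*(z-o[2])/d[2]
def tri(rays):
    A=np.zeros((3,3));b=np.zeros(3)
    for o,d in rays:
        P=np.eye(3)-np.outer(d,d);A+=P;b+=P@o
    X=np.linalg.solve(A,b);return X,[np.linalg.norm((np.eye(3)-np.outer(d,d))@(X-o)) for o,d in rays]
def proj(f,X,fish=False):
    c=np.array(f["R"])@X+np.array(f["t"])
    if fish:
        r=np.hypot(c[0],c[1]);a=np.arctan2(r,c[2]);return f["cx"]+f["fx"]*a*c[0]/r,f["cy"]+f["fy"]*a*c[1]/r
    return f["cx"]+f["fx"]*c[0]/c[2],f["cy"]+f["fy"]*c[1]/c[2]
E
python3 - <<'E'
import cv2
from workcell import bot
from h import *
f=bot.grab_frame("top")
for p,z in(((222,260),.095),((220,259),.095),((347,267),.1),((179,242),.06),((284,208),0.01),((283,296),.01)): print(p,onplane(f,*p,z).round(3))
im=f["image"][:,:,::-1]
a=cv2.resize(im[220:300,155:255],None,fx=4,fy=4,interpolation=2)
b=cv2.resize(im[220:300,300:400],None,fx=4,fy=4,interpolation=2)
g=bot.grab_frame("scene")["image"][:,:,::-1]
c=cv2.resize(g[165:245,295:395],None,fx=4,fy=4,interpolation=2)
d=cv2.resize(g[150:230,190:290],None,fx=4,fy=4,interpolation=2)
cv2.imwrite("pics/z1.png",cv2.vconcat([cv2.hconcat([a,b])]))
cv2.imwrite("pics/z2.png",cv2.vconcat([cv2.hconcat([c,d])]))
E
```

```text
(222, 260) [0.465 0.103 0.095]
(220, 259) [0.468 0.108 0.095]
(347, 267) [ 0.457 -0.189  0.1  ]
(179, 242) [0.508 0.214 0.06 ]
(284, 208) [ 0.609 -0.041  0.01 ]
(283, 296) [ 0.385 -0.043  0.01 ]
```

View pics/z1.png

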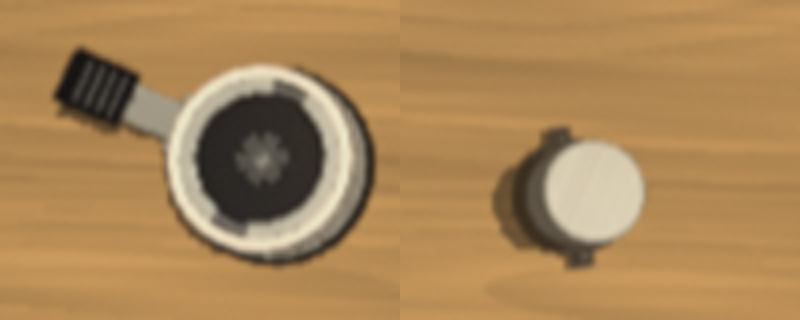

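View pics/z2.png

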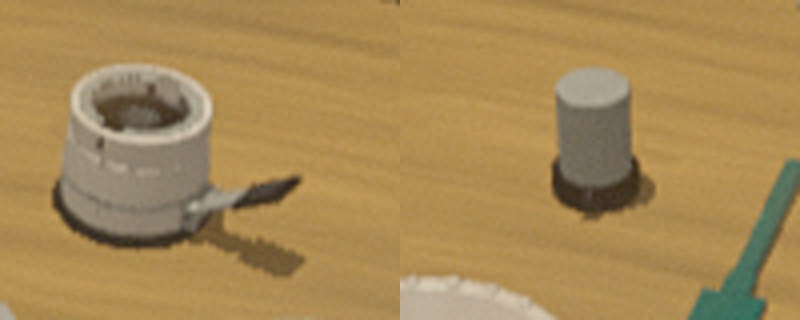

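```bash
cat >> h.py <<'E'
from scipy.spatial.transform import Rotation as Ro
def Rt(s):
    w,x,y,z=s["tcp_rot"];return Ro.from_quat([x,y,z,w]).as_matrix()
E
python3 - <<'E'
from workcell import bot
from h import *
s=bot.get_state();R=Rt(s);f=bot.grab_frame("wrist")
o=-np.array(f["R"]).T@f["t"]
print(R.round(3),"cam in tool",(R.T@(o-s["tcp_pos"])).round(4),"axis tool",(R.T@f["R"][2]).round(3))
# want TCP over (mill offset)
m=np.array([.467,.107,.095]);
for tgt in ([.37,.17,.32],[.42,.12,.30]):
    print((R.T@(np.array(tgt)-s["tcp_pos"])).round(3))
E
```

```text
[[-0.958  0.287 -0.   ]
 [ 0.287  0.958 -0.001]
 [-0.    -0.001 -1.   ]] cam in tool [ 0.0785  0.0008 -0.1426] axis tool [-0.307  0.001  0.952]
[-0.306 -0.356 -0.089]
[-0.368 -0.39  -0.069]
```

>>> send_rows(increments=[[[-0.032,-0.028,-0.006],[0,0,0]],[[-0.032,-0.028,-0.006],[0,0,0]],[[-0.032,-0.028,-0.006],[0,0,0]],[[-0.032,-0.028,-0.006],[0,0,0]],[[-0.032,-0.028,-0.006],[0,0,0]],[[-0.032,-0.028,-0.006],[0,0,0]],[[-0.032,-0.028,-0.006],[0,0,0]],[[-0.032,-0.028,-0.006],[0,0,0]],[[-0.032,-0.028,-0.006],[0,0,0]],[[-0.032,-0.028,-0.006],[0,0,0]],[[-0.032,-0.028,-0.006],[0,0,0]],[[-0.032,-0.028,-0.006],[0,0,0]]])

```text
time: 1.5
tcp_pos: [0.4513, 0.1651, 0.3038]
tcp_rot: [0.0, 0.145, 0.989, 0.0]
contact_force: [0.9, 1.0, 0.8]
gripper_width: 0.999
```

```bash
python3 - <<'E'
from workcell import bot
from h import *
import time
f=bot.grab_frame("wrist");f=bot.grab_frame("wrist")
cv2.imwrite("pics/w1.png",f["image"][:,:,::-1])
s=bot.get_state();print(s["time"],s["tcp_pos"],Rt(s).round(3),s["q"].round(3),s["contact_force"])
np.save("w1.npy",f,allow_pickle=True)
E
```

```text
1.6 [0.4535608  0.16125963 0.30439709] [[-0.955  0.295  0.002]
 [ 0.295  0.955 -0.   ]
 [-0.002  0.001 -1.   ]] [-0.79  -0.037  0.346  1.726  0.014  1.449  0.825] [-0.26988618  0.82312769 -0.20909825]
```

View pics/w1.png

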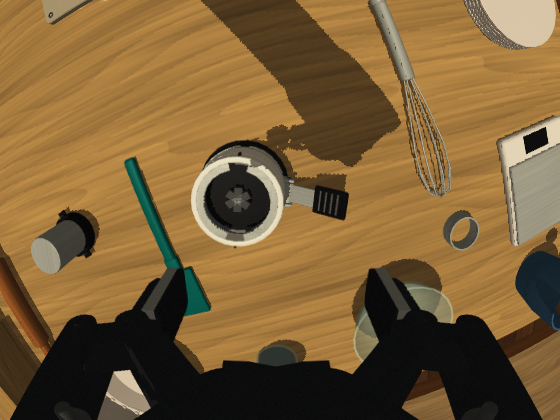

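The wrist view shows the mill mouth at about (237,200), gap marks at the top and bottom, the pad at (331,203), and the beaker at (60,245). Next I'll measure by mask.

```bash
python3 - <<'E'
from h import *
f=np.load("w1.npy",allow_pickle=True).item()
im=f["image"][:,:,::-1].copy()
# undistort to virtual plane z=0.095: orthographic map, 0.25mm/px
c0=np.array([.467,.107]);
def ortho(z,c,half,res):
    n=int(2*half/res);ys,xs=np.mgrid[0:n,0:n]
    X=c[0]+half-ys*res; Y=c[1]+half-xs*res
    P=np.stack([X,Y,np.full_like(X,z)],-1)@np.array(f["R"]).T+np.array(f["t"])
    r=np.hypot(P[...,0],P[...,1]);a=np.arctan2(r,P[...,2])
    mx=(f["cx"]+f["fx"]*a*P[...,0]/r).astype(np.float32);my=(f["cy"]+f["fy"]*a*P[...,1]/r).astype(np.float32)
    return cv2.remap(im,mx,my,cv2.INTER_CUBIC)
o=ortho(.095,c0,.075,.00025);cv2.imwrite("pics/o1.png",o)
E
```

```text
(no output)
```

View pics/o1.png

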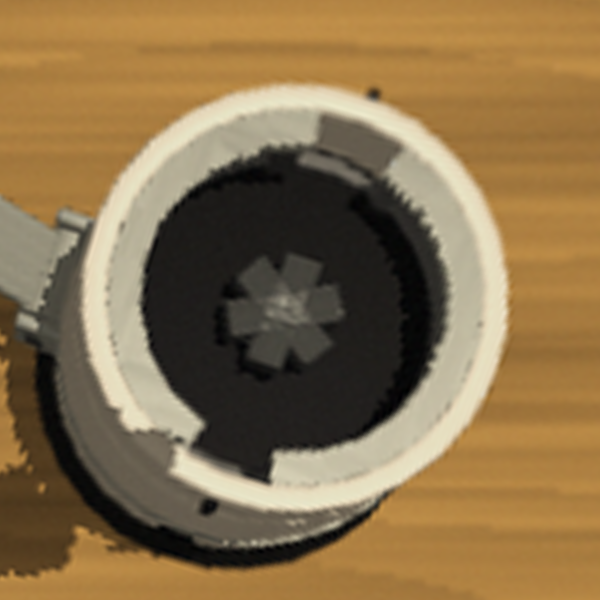

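```bash
python3 - <<'E'
from h import *
from scipy.optimize import least_squares
o=cv2.imread("pics/o1.png");g=cv2.cvtColor(o,cv2.COLOR_BGR2GRAY).astype(float)
g=cv2.GaussianBlur(g,(0,0),2)
hsv=cv2.cvtColor(o,cv2.COLOR_BGR2HSV)
c=np.array([296.,299.])
pin=[];pout=[];prof=[]
for th in np.arange(0,360,3):
    d=np.array([np.cos(np.radians(th)),np.sin(np.radians(th))])
    r=np.arange(120,185,.5);v=np.array([g[int(round(c[1]+q*d[1])),int(round(c[0]+q*d[0]))] for q in r])
    i=np.where(v>115)[0]
    ri=r[i[0]] if len(i) else np.nan
    r2=np.arange(190,235,.5);S=np.array([hsv[int(round(c[1]+q*d[1])),int(round(c[0]+q*d[0])),1] for q in r2])
    j=np.where(S>90)[0]; ro=r2[j[0]] if len(j) else np.nan
    prof.append((th,ri,ro))
    pin.append(c+ri*d);pout.append(c+ro*d)
for k in range(0,120,3):print(prof[k],end=" ")
print()
pin=np.array(pin);pout=np.array(pout)
def fit(p):
    p=p[~np.isnan(p).any(1)]
    r=least_squares(lambda x:np.hypot(p[:,0]-x[0],p[:,1]-x[1])-x[2],[296,299,150],loss='soft_l1',f_scale=1.5)
    return r.x
for n,p in(("in",pin),("out",pout)):
    x=fit(p);print(n,x,"mm rad",x[2]*.25,"world",.467+.075-x[1]*.00025,.107+.075-x[0]*.00025)
E
```

```text
(np.int64(0), np.float64(151.5), np.float64(211.0)) (np.int64(9), np.float64(151.5), np.float64(212.5)) (np.int64(18), np.float64(149.0), np.float64(212.0)) (np.int64(27), np.float64(150.0), np.float64(213.0)) (np.int64(36), np.float64(151.0), np.float64(212.0)) (np.int64(45), np.float64(152.5), np.float64(211.5)) (np.int64(54), np.float64(152.5), np.float64(212.0)) (np.int64(63), np.float64(153.5), np.float64(213.0)) (np.int64(72), np.float64(152.0), np.float64(228.0)) (np.int64(81), np.float64(152.5), nan) (np.int64(90), np.float64(152.0), nan) (np.int64(99), nan, nan) (np.int64(108), np.float64(183.5), nan) (np.int64(117), np.float64(184.0), nan) (np.int64(126), np.float64(179.5), nan) (np.int64(135), np.float64(153.5), nan) (np.int64(144), np.float64(155.5), nan) (np.int64(153), np.float64(154.5), nan) (np.int64(162), np.float64(156.5), nan) (np.int64(171), np.float64(155.5), nan) (np.int64(180), np.float64(157.0), nan) (np.int64(189), np.float64(155.5), nan) (np.int64(198), np.float64(156.5), nan) (np.int64(207), np.float64(157.0), np.float64(215.0)) (np.int64(216), np.float64(1
[... 323 characters left out ...]
154.5), np.float64(214.0)) (np.int64(279), nan, np.float64(214.5)) (np.int64(288), nan, np.float64(213.0)) (np.int64(297), nan, np.float64(214.0)) (np.int64(306), np.float64(152.5), np.float64(214.0)) (np.int64(315), np.float64(149.5), np.float64(213.0)) (np.int64(324), np.float64(152.5), np.float64(212.0)) (np.int64(333), np.float64(151.0), np.float64(213.0)) (np.int64(342), np.float64(149.0), np.float64(212.0)) (np.int64(351), np.float64(151.5), np.float64(210.5)) 
in [293.48424905 299.15194734 153.19303701] mm rad 38.29825925140746 world 0.4672120131651903 0.10862893773825609
out [294.07241499 298.56769003 213.96507214] mm rad 53.49126803569297 world 0.4673580774919281 0.10848189625258516
```

```bash
python3 - <<'E'
from workcell import bot
from h import *
f=np.load("w1.npy",allow_pickle=True).item()
o=cv2.imread("pics/o1.png");g=cv2.GaussianBlur(cv2.cvtColor(o,cv2.COLOR_BGR2GRAY).astype(float),(0,0),1.5)
c=np.array([293.7,298.9])
for lo,hi in((85,140),(265,325)):
  for rr in (160,166,172):
    print(rr,[(t,int(g[int(round(c[1]+rr*np.sin(np.radians(t)))),int(round(c[0]+rr*np.cos(np.radians(t))))])) for t in range(lo,hi,2)])
def pad(fr,x0,x1,y0,y1):
    im=fr["image"][y0:y1,x0:x1]; m=(im.max(2)<62).astype(np.uint8)
    m=cv2.morphologyEx(m,cv2.MORPH_CLOSE,np.ones((5,5)))
    n,l,st,ce=cv2.connectedComponentsWithStats(m)
    for i in range(1,n):
        if st[i,4]>40: print(st[i],ce[i]+[x0,y0])
    i=1+np.argmax(st[1:,4]); 
    cn=cv2.findContours((l==i).astype(np.uint8),0,1)[0][0];r=cv2.minAreaRect(cn);print(r)
    return np.array(r[0])+[x0,y0]
t=bot.grab_frame("top")
a=pad(f,300,365,170,235);b=pad(t,165,192,228,256)
print(a,b,tri([ray(f,*a,True),ray(t,*b)]))
m=np.array([.4673,.1085]);
E
```

```text
160 [(85, 196), (87, 195), (89, 195), (91, 195), (93, 192), (95, 193), (97, 144), (99, 52), (101, 31), (103, 32), (105, 33), (107, 31), (109, 33), (111, 32), (113, 32), (115, 31), (117, 31), (119, 31), (121, 32), (123, 30), (125, 82), (127, 177), (129, 194), (131, 191), (133, 194), (135, 194), (137, 196), (139, 197)]
166 [(85, 192), (87, 191), (89, 191), (91, 193), (93, 195), (95, 197), (97, 127), (99, 37), (101, 32), (103, 33), (105, 32), (107, 32), (109, 33), (111, 33), (113, 33), (115, 32), (117, 33), (119, 33), (121, 32), (123, 28), (125, 78), (127, 174), (129, 192), (131, 191), (133, 190), (135, 189), (137, 189), (139, 191)]
172 [(85, 192), (87, 194), (89, 196), (91, 200), (93, 202), (95, 203), (97, 173), (99, 33), (101, 28), (103, 29), (105, 31), (107, 32), (109, 34), (111, 31), (113, 32), (115, 32), (117, 32), (119, 34), (121, 31), (123, 29), (125, 82), (127, 181), (129, 194), (131, 195), (133, 193), (135, 191), (137, 189), (139, 188)]
160 [(265, 165), (267, 170), (269, 170), (271, 165), (273, 175), (275, 172), (277, 151), (279, 97), (281, 92), (283, 92), (285, 92), (287, 92),
[... 687 characters left out ...]
85, 92), (287, 92), (289, 93), (291, 92), (293, 92), (295, 93), (297, 92), (299, 92), (301, 92), (303, 91), (305, 115), (307, 167), (309, 170), (311, 170), (313, 172), (315, 172), (317, 173), (319, 173), (321, 175), (323, 178)]
[ 13  15  36  35 944] [330.12182203 201.77966102]
((29.789325714111328, 31.912918090820312), (35.97752380371094, 28.25734519958496), 12.994616508483887)
[  7   5  20  23 278] [180.23381295 244.87410072]
((16.46039581298828, 16.103960037231445), (23.582380294799805, 17.01513671875), 84.2894058227539)
[329.78932571 201.91291809] [181.46039581 244.10396004] (array([0.50433534, 0.20947095, 0.06882978]), [np.float64(0.003992688281114782), np.float64(0.003992688281114798)])
```

>>> send_rows(increments=[[[-0.0062,0.0112,0.03],[0,0,0]],[[-0.0062,0.0112,0.03],[0,0,0]],[[-0.0062,0.0112,0.03],[0,0,0]],[[-0.0062,0.0112,0.03],[0,0,0]],[[-0.0062,0.0112,0.03],[0,0,0]],[[-0.0062,0.0112,0.03],[0,0,0]],[[0,0,0.02],[0,0,0]],[[0,0,0],[0,0,0]],[[0,0,0],[0,0,0]],[[0,0,0],[0,0,0]]], fingers=1, force=40)

```text
time: 2.65
tcp_pos: [0.5061, 0.2212, 0.1048]
tcp_rot: [0.001, 0.145, 0.989, 0.001]
contact_force: [0.0, -0.0, 0.3]
gripper_width: 0.004
```

```bash
python3 - <<'E'
from workcell import bot
from h import *
s=bot.get_state();print(s["tcp_pos"],Rt(s).round(3),s["contact_force"])
f=bot.grab_frame("wrist");cv2.imwrite("pics/w2.png",f["image"][:,:,::-1])
print(proj(f,np.array([.5092,.2145,.066]),True),proj(f,s["tcp_pos"],True))
E
```

```text
[0.50610172 0.22116711 0.10477564] [[-0.958  0.286  0.002]
 [ 0.286  0.958  0.001]
 [-0.001  0.002 -1.   ]] [ 0.01537675 -0.01579221  0.31935966]
(np.float64(265.0153868710361), np.float64(249.13557386799533)) (np.float64(273.77904904586654), np.float64(272.74044580196835))
```

View pics/w2.png

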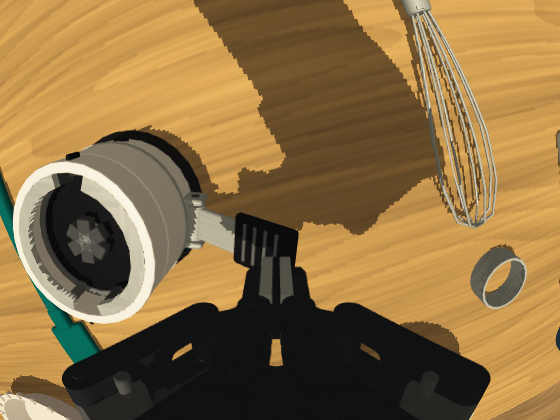

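>>> send_rows(increments=[[[-0.0049,-0.0055,0],[0,0,0]],[[0,0,0],[0,0,-0.149]],[[0,0,0],[0,0,-0.149]],[[0,0,0],[0,0,-0.149]],[[0,0,0],[0,0,-0.149]],[[0,0,0],[0,0,-0.149]],[[0,0,0],[0,0,-0.149]],[[0,0,0],[0,0,-0.149]],[[0,0,0],[0,0,-0.149]],[[0,0,0],[0,0,-0.149]],[[0,0,0],[0,0,-0.149]],[[0,0,0],[0,0,0]]])

```text
time: 3.9
tcp_pos: [0.5093, 0.2133, 0.104]
tcp_rot: [0.001, -0.565, 0.825, -0.0]
contact_force: [0.0, 0.5, 0.4]
gripper_width: -0.001
```

```bash
python3 - <<'E'
from workcell import bot
from h import *
s=bot.get_state();print(s["tcp_pos"],Rt(s).round(3),s["contact_force"],s["q"])
E
```

```text
[0.50929954 0.21329984 0.10399949] [[-0.362 -0.932  0.001]
 [-0.932  0.362  0.001]
 [-0.001 -0.001 -1.   ]] [0.01784837 0.46034899 0.3743862 ] [-0.59004927  0.27858683  0.12789105  1.81408914 -0.04049965  1.05030501
  2.32477901]
```

>>> send_rows(increments=[[[0,0,0.015],[0,0,0]],[[0,0,0.015],[0,0,0]],[[0,0,0.008],[0,0,0]],[[0,0,0.006],[0,0,0]],[[0,0,0.006],[0,0,0]],[[0,0,0.006],[0,0,0]],[[0,0,0.006],[0,0,0]],[[0,0,0.004],[0,0,0]],[[0,0,0],[0,0,0]]])

```text
time: 4.8
tcp_pos: [0.5081, 0.2133, 0.0364]
tcp_rot: [-0.001, -0.564, 0.826, 0.0]
contact_force: [-0.3, 0.6, -0.1]
gripper_width: 0.0
```

>>> send_rows(increments=[[[0,0,0.003],[0,0,0]],[[0,0,0.003],[0,0,0]],[[0,0,0],[0,0,0]]])

```text
time: 5.1
tcp_pos: [0.509, 0.2139, 0.0324]
tcp_rot: [0.0, -0.564, 0.826, 0.0]
contact_force: [-4.8, -2.6, 11.4]
gripper_width: 0.002
```

```bash
python3 - <<'E'
from workcell import bot
from h import *
s=bot.get_state();print(s["tcp_pos"],s["contact_force"])
f=bot.grab_frame("scene")["image"][:,:,::-1]
cv2.imwrite("pics/s2.png",cv2.resize(f[140:260,270:430],None,fx=4,fy=4,interpolation=2))
E
```

```text
[0.50902828 0.21389428 0.03236991] [-4.79004796 -2.64736184 11.37903607]
```

View pics/s2.png

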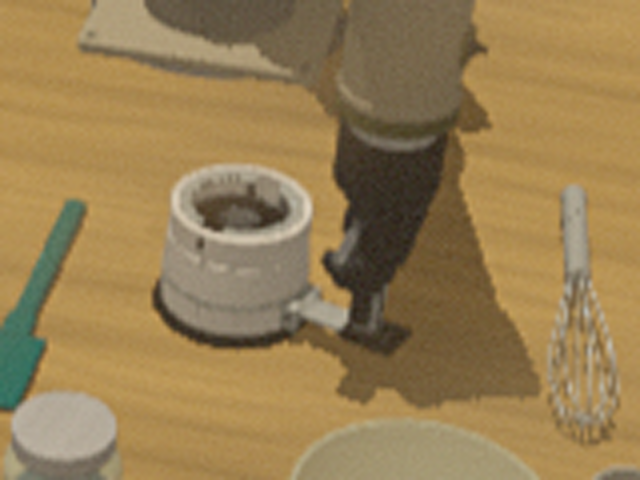

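>>> send_rows(increments=[[[0,0,-0.03],[0,0,0]],[[0,0,-0.045],[0,0,0]],[[0,0,-0.045],[0,0,0]]], fingers=0)

```text
time: 5.45
tcp_pos: [0.5083, 0.2135, 0.1524]
tcp_rot: [-0.001, -0.564, 0.826, 0.0]
contact_force: [1.3, 0.8, 0.5]
gripper_width: 0.504
```

>>> send_rows(increments=[[[0.041,-0.009,-0.016],[0,0,0]],[[0.041,-0.009,-0.016],[0,0,0]],[[0.041,-0.009,-0.016],[0,0,0]],[[0.041,-0.009,-0.016],[0,0,0]],[[0.041,-0.009,-0.016],[0,0,0]],[[0.041,-0.009,-0.016],[0,0,0]],[[0.041,-0.009,-0.016],[0,0,0]],[[0.041,-0.009,-0.016],[0,0,0]],[[0.041,-0.009,-0.016],[0,0,0]],[[0.041,-0.009,-0.016],[0,0,0]],[[0,0,0],[0,0,0]],[[0,0,0],[0,0,0]]])

```text
time: 6.65
tcp_pos: [0.4623, -0.0956, 0.2925]
tcp_rot: [0.011, -0.564, 0.825, -0.02]
contact_force: [0.5, 0.9, -0.1]
gripper_width: 0.998
```

```bash
python3 - <<'E'
from workcell import bot
from h import *
s=bot.get_state();print(s["tcp_pos"],Rt(s).round(3),s["q"],s["contact_force"])
f=bot.grab_frame("wrist");cv2.imwrite("pics/w3.png",f["image"][:,:,::-1])
np.save("w3.npy",f,allow_pickle=True)
E
```

```text
[ 0.4622738  -0.09562444  0.29253553] [[-0.363 -0.931  0.041]
 [-0.932  0.363 -0.022]
 [ 0.006 -0.046 -0.999]] [-1.1962817  -0.35079601  1.07060478  1.82404905  0.33612823  1.4589865
  2.59049886] [ 0.45297459  0.87192562 -0.14965606]
```

View pics/w3.png

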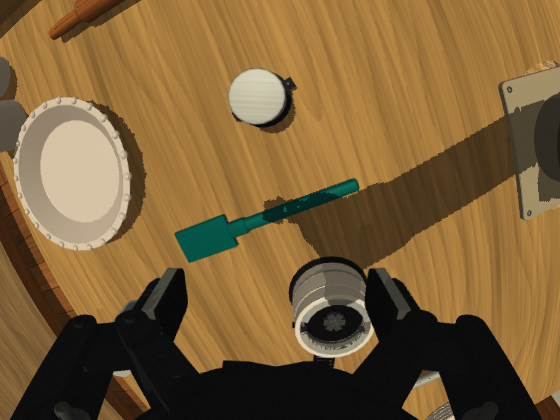

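```bash
cat >> h.py <<'E'
def down(yawdeg):
    a=np.radians(yawdeg);x=np.array([np.cos(a),np.sin(a),0]);z=np.array([0,0,-1.]);return np.stack([x,np.cross(z,x),z],1)
def rv(R,R2): return Ro.from_matrix(R.T@R2).as_rotvec()
E
python3 - <<'E'
from workcell import bot
from h import *
s=bot.get_state();r=rv(Rt(s),down(180));print(r,r/9)
f=np.load("w3.npy",allow_pickle=True).item()
# beaker rough from wrist
print(onplane(f,257,97,.1,True))
R2=down(180);t=np.array([.40,-.19,.30]);print(R2.T@(t-s["tcp_pos"]))
E
```

```text
[-0.04478057  0.02039062  1.20019543] [-0.00497562  0.00226562  0.13335505]
[ 0.45502526 -0.1908736   0.1       ]
[ 0.06213273 -0.09520082 -0.00774262]
```

>>> send_rows(increments=[[[0,0,0],[-0.005,0.0023,0.1334]],[[0,0,0],[-0.005,0.0023,0.1334]],[[0,0,0],[-0.005,0.0023,0.1334]],[[0,0,0],[-0.005,0.0023,0.1334]],[[0,0,0],[-0.005,0.0023,0.1334]],[[0,0,0],[-0.005,0.0023,0.1334]],[[0,0,0],[-0.005,0.0023,0.1334]],[[0,0,0],[-0.005,0.0023,0.1334]],[[0,0,0],[-0.005,0.0023,0.1334]]])

```text
time: 7.6
tcp_pos: [0.462, -0.0946, 0.2913]
tcp_rot: [-0.001, 0.003, 1.0, -0.002]
contact_force: [0.2, -0.1, -0.0]
gripper_width: 1.0
```

>>> send_rows(increments=[[[0.008,-0.024,-0.002],[0,0,0]],[[0.008,-0.024,-0.002],[0,0,0]],[[0.008,-0.024,-0.002],[0,0,0]],[[0.008,-0.023,-0.002],[0,0,0]],[[0,0,0],[0,0,0]],[[0,0,0],[0,0,0]]])

```text
time: 8.2
tcp_pos: [0.4301, -0.1897, 0.3001]
tcp_rot: [-0.001, 0.0, 1.0, -0.001]
contact_force: [-0.2, 0.1, -0.6]
gripper_width: 1.003
```

```bash
python3 - <<'E'
from workcell import bot
from h import *
s=bot.get_state();print(s["tcp_pos"],Rt(s).round(3),s["q"],s["contact_force"])
f=bot.grab_frame("wrist");cv2.imwrite("pics/w4.png",f["image"][:,:,::-1])
np.save("w4.npy",f,allow_pickle=True)
E
```

```text
[ 0.4300877  -0.18971758  0.30005911] [[-1.     0.001 -0.002]
 [ 0.001  1.    -0.002]
 [ 0.002 -0.002 -1.   ]] [-0.90570638 -0.2396627   1.07912883  1.78155751  0.21441738  1.47849734
  1.7107296 ] [-0.15414261  0.08310058 -0.61338114]
```

View pics/w4.png

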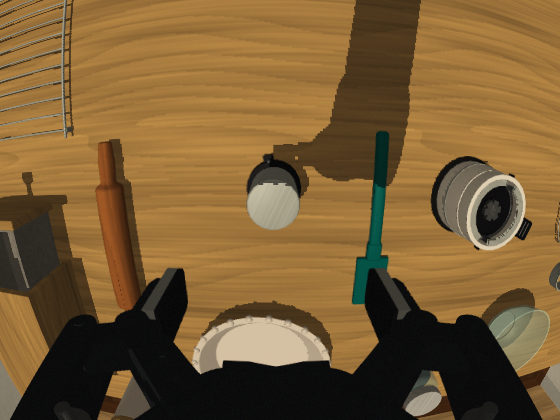

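```bash
cat >> h.py <<'E'
def ortho(f,z,c,half,res):
    n=int(2*half/res);ys,xs=np.mgrid[0:n,0:n]
    X=c[0]+half-ys*res; Y=c[1]+half-xs*res
    P=np.stack([X,Y,np.full_like(X,z)],-1)@np.array(f["R"]).T+np.array(f["t"])
    r=np.hypot(P[...,0],P[...,1]);a=np.arctan2(r,P[...,2])
    mx=(f["cx"]+f["fx"]*a*P[...,0]/r).astype(np.float32);my=(f["cy"]+f["fy"]*a*P[...,1]/r).astype(np.float32)
    return cv2.remap(f["image"][:,:,::-1].copy(),mx,my,cv2.INTER_CUBIC)
E
python3 - <<'E'
from h import *
c=(.457,-.19)
rows=[]
for n in("w4","w3"):
    f=np.load(n+".npy",allow_pickle=True).item()
    rows.append(cv2.hconcat([ortho(f,z,c,.06,.0004) for z in(.1,.014)]))
cv2.imwrite("pics/o4.png",cv2.vconcat(rows))
E
```

```text
(no output)
```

View pics/o4.png

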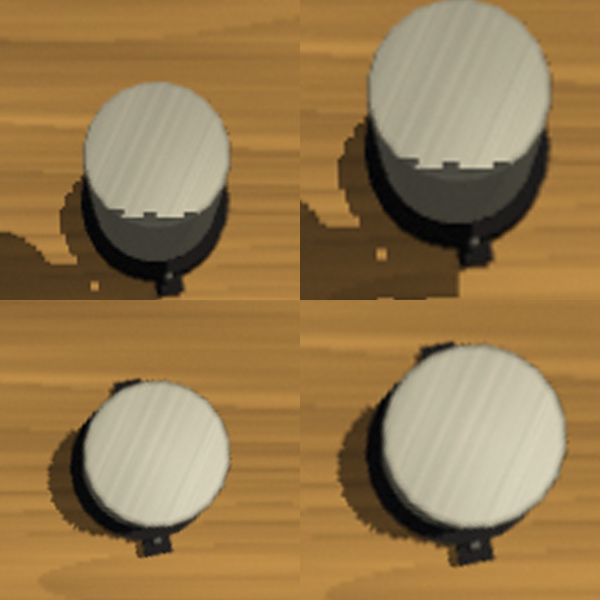

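```bash
python3 - <<'E'
from h import *
from workcell import bot
t=bot.grab_frame("top");np.save("t4.npy",t,allow_pickle=True)
def orthop(f,z,c,half,res):
    n=int(2*half/res);ys,xs=np.mgrid[0:n,0:n]
    X=c[0]+half-ys*res; Y=c[1]+half-xs*res
    P=np.stack([X,Y,np.full_like(X,z)],-1)@np.array(f["R"]).T+np.array(f["t"])
    return cv2.remap(f["image"][:,:,::-1].copy(),(f["cx"]+f["fx"]*P[...,0]/P[...,2]).astype(np.float32),(f["cy"]+f["fy"]*P[...,1]/P[...,2]).astype(np.float32),cv2.INTER_CUBIC)
L=(.455,-.1927)
outs=[]
for n in("w4","w3","w1"):
    f=np.load(n+".npy",allow_pickle=True).item()
    a=ortho(f,.014,L,.055,.0003)
    outs.append(np.clip(a.astype(float)*2.,0,255).astype(np.uint8))
s=cv2.vconcat([cv2.hconcat(outs[:2])])
for k in(0,1): pass
cv2.imwrite("pics/o5.png",s);cv2.imwrite("pics/o6.png",outs[2])
print(s.shape)
E
```

```text
(366, 732, 3)
```

View pics/o5.png

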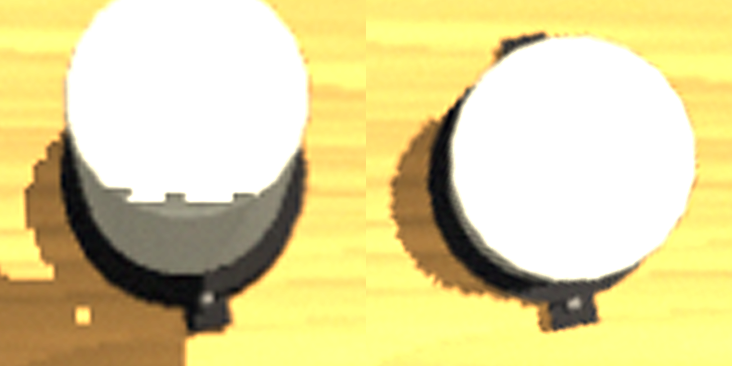

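View pics/o6.png

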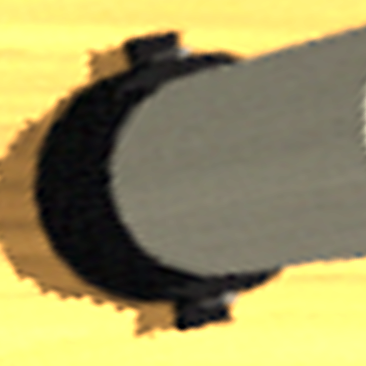

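The lug axis is at +10.5°, the beaker axis at (0.4553, -0.1925), and the socket at (0.4673, 0.1085) with its gaps at -21.6°. Moving to grasp.

>>> send_rows(increments=[[[-0.0252,-0.0028,0],[0,0,0]],[[0,0,0.04],[0,0,0]],[[0,0,0.04],[0,0,0]],[[0,0,0.04],[0,0,0]],[[0,0,0.03],[0,0,0]],[[0,0,0],[0,0,0]]])

```text
time: 8.9
tcp_pos: [0.4528, -0.1922, 0.1468]
tcp_rot: [-0.004, 0.0, 1.0, -0.002]
contact_force: [0.6, 0.2, 0.4]
gripper_width: 0.998
```

```bash
python3 - <<'E'
from workcell import bot
from h import *
s=bot.get_state();print(s["tcp_pos"],Rt(s).round(4))
f=bot.grab_frame("wrist");cv2.imwrite("pics/w5.png",f["image"][:,:,::-1])
a=[np.array([.4553,-.1925,.1])+.03*np.array([np.cos(t),np.sin(t),0]) for t in np.arange(0,6.28,.3)]
im=f["image"][:,:,::-1].copy()
for p in a:
    u,v=proj(f,p,True);cv2.circle(im,(int(round(u)),int(round(v))),2,(0,0,255),-1)
cv2.imwrite("pics/w5.png",im)
E
```

```text
[ 0.4528382  -0.19218116  0.14680801] [[-1.0e+00  3.0e-04 -8.8e-03]
 [ 3.0e-04  1.0e+00 -3.2e-03]
 [ 8.8e-03 -3.2e-03 -1.0e+00]]
```

View pics/w5.png

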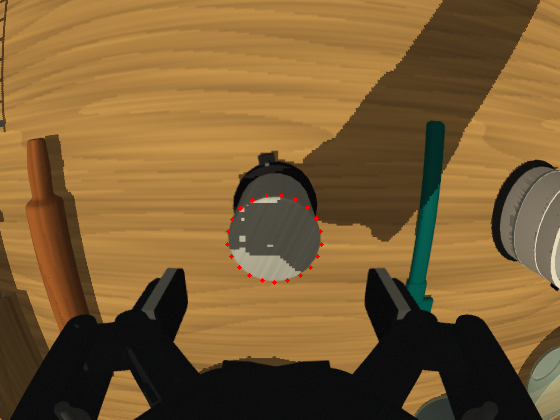

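The projected circle fits the beaker top. Descending.

>>> send_rows(increments=[[[0,0,0],[0,0,0]],[[-0.0015,0,0.02],[0,0,0]],[[0,0,0.02],[0,0,0]],[[0,0,0.02],[0,0,0]],[[0,0,0.02],[0,0,0]],[[0,0,0.015],[0,0,0]],[[0,0,0],[0,0,0]],[[0,0,0],[0,0,0]]])

```text
time: 9.75
tcp_pos: [0.4578, -0.1937, 0.0572]
tcp_rot: [0.001, 0.0, 1.0, -0.001]
contact_force: [0.7, 0.0, 0.6]
gripper_width: 1.001
```

```bash
python3 - <<'E'
from workcell import bot
from h import *
s=bot.get_state();print(s["tcp_pos"],Rt(s).round(4),s["contact_force"]);print(rv(Rt(s),down(180)),Rt(s).T@(np.array([.4553,-.1925,.049])-s["tcp_pos"]))
E
```

```text
[ 0.45777721 -0.19369267  0.0572022 ] [[-1.0e+00  4.0e-04  1.5e-03]
 [ 4.0e-04  1.0e+00 -1.6e-03]
 [-1.5e-03 -1.6e-03 -1.0e+00]] [0.73646343 0.03368494 0.58158572]
[-0.00163206  0.00148853 -0.00038234] [0.00248987 0.0012051  0.00819655]
```

>>> send_rows(increments=[[[0.0025,0.0012,0.008],[-0.0016,0.0015,0]],[[0,0,0],[0,0,0]],[[0,0,0],[0,0,0]]])

```text
time: 10.05
tcp_pos: [0.4541, -0.1924, 0.0478]
tcp_rot: [-0.001, 0.0, 1.0, 0.0]
contact_force: [0.6, 0.1, -0.3]
gripper_width: 1.003
```

>>> send_rows(increments=[[[0,0,0],[0,0,0]],[[0,0,0],[0,0,0]],[[0,0,0],[0,0,0]],[[0,0,0],[0,0,0]],[[0,0,0],[0,0,0]],[[0,0,0],[0,0,0]],[[0,0,0],[0,0,0]]], fingers=1, force=60)

```text
time: 10.75
tcp_pos: [0.4542, -0.1928, 0.0479]
tcp_rot: [-0.001, 0.001, 1.0, -0.0]
contact_force: [-0.8, 0.4, 6.0]
gripper_width: 0.685
```

```bash
python3 - <<'E'
from workcell import bot
from h import *
s=bot.get_state();print(s["tcp_pos"],Rt(s).round(4),s["contact_force"],s["gripper_width"])
f=bot.grab_frame("wrist");cv2.imwrite("pics/w6.png",f["image"][:,:,::-1])
E
```

```text
[ 0.45421283 -0.19276719  0.04793406] [[-1.      0.0014 -0.0019]
 [ 0.0014  1.     -0.    ]
 [ 0.0019 -0.     -1.    ]] [-0.82111907  0.39372979  5.97753345] 0.6849370620787698
```

View pics/w6.png

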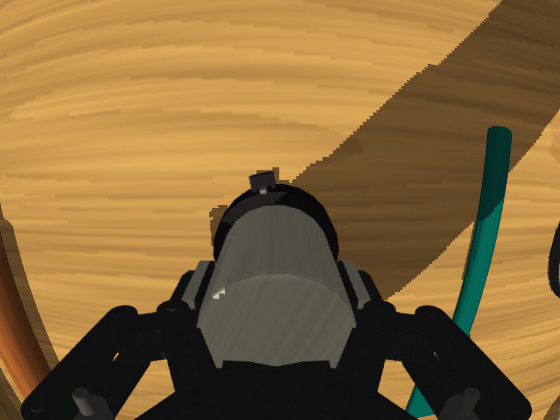

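>>> send_rows(increments=[[[0,0,0],[0,0,0]],[[0,0,0],[0,0,0]],[[0,0,-0.01],[0,0,0]],[[0,0,-0.02],[0,0,0]],[[0,0,-0.03],[0,0,0]],[[0,0,-0.03],[0,0,0]],[[0,0,-0.03],[0,0,0]],[[0,0,-0.03],[0,0,0]],[[0,0,-0.02],[0,0,0]],[[0,0,0],[0,0,0]]], force=110)

```text
time: 11.8
tcp_pos: [0.4554, -0.1931, 0.2196]
tcp_rot: [0.001, 0.001, 1.0, 0.001]
contact_force: [0.8, -0.2, -3.8]
gripper_width: 0.674
```

```bash
python3 - <<'E'
from workcell import bot
from h import *
s=bot.get_state();R=Rt(s);print(s["tcp_pos"],R.round(4),s["contact_force"],s["gripper_width"],s["q"])
f=bot.grab_frame("wrist");np.save("w7.npy",f,allow_pickle=True)
# ortho in world plane at lug-top height if grasp kept: tcp z -0.048+0.014
z=s["tcp_pos"][2]-.0479+.014
c=s["tcp_pos"][:2]+np.array([.0011,0])
o=ortho(f,z,c,.06,.0002);cv2.imwrite("pics/o7.png",np.clip(o.astype(float)*2,0,255).astype(np.uint8))
im=f["image"][:,:,::-1].copy();cv2.imwrite("pics/w7.png",im)
for a in(10.5,8,13):
    t=np.radians(a+180);print(a,300-0.0445*np.sin(t)/.0002,300-.0445*np.cos(t)/.0002)
E
```

```text
[ 0.45540892 -0.19310582  0.21961299] [[-1.      0.0014  0.0017]
 [ 0.0014  1.      0.0014]
 [-0.0017  0.0014 -1.    ]] [ 0.75416631 -0.17305572 -3.82784047] 0.674012191173563 [-0.92531035  0.03899857  1.29050894  1.8597867  -0.04123857  1.27012059
  1.94654264]
10.5 340.5474044220028 518.7742169329799
8 330.96601496361455 520.3346452949993
13 350.05160959150993 516.7973394147148
```

View pics/o7.png

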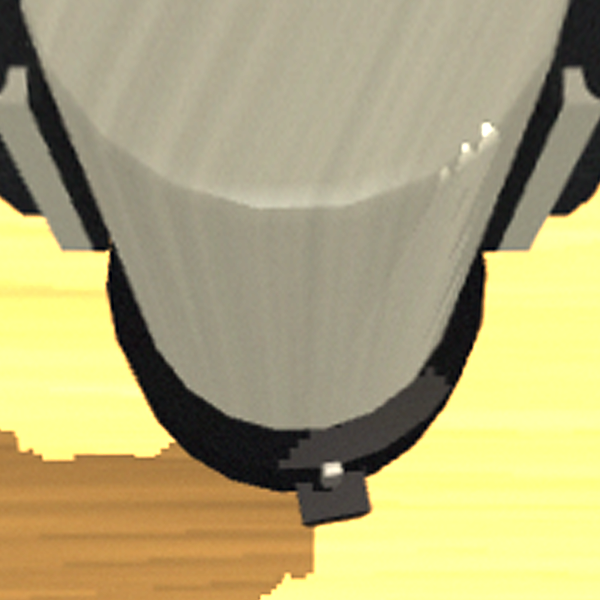

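>>> send_rows(increments=[[[-0.001,0.015,0],[0,0,0]],[[-0.001,0.03,0],[0,0,0]],[[-0.001,0.032,0],[0,0,0]],[[-0.001,0.032,0],[0,0,0]],[[-0.001,0.032,0],[0,0,0]],[[-0.001,0.032,0],[0,0,0]],[[-0.001,0.032,0],[0,0,0]],[[-0.001,0.032,0],[0,0,0]],[[-0.001,0.032,0],[0,0,0]],[[-0.001,0.02,0],[0,0,0]],[[0,0.01,0],[0,0,0]],[[0,0,0],[0,0,0]]])

```text
time: 13.05
tcp_pos: [0.4645, 0.1067, 0.2167]
tcp_rot: [-0.002, 0.0, 1.0, -0.001]
contact_force: [-0.2, -0.6, -2.6]
gripper_width: 0.68
```

>>> send_rows(increments=[[[0,0,0],[0,0,0.11]],[[0,0,0],[0,0,0.11]],[[0,0,0],[0,0,0.11]],[[0,0,0],[0,0,0.11]],[[0,0,0],[0,0,0.11]],[[0,0,0],[0,0,0]],[[0,0,0],[0,0,0]]])

```text
time: 13.75
tcp_pos: [0.4648, 0.1052, 0.2174]
tcp_rot: [-0.001, 0.271, 0.962, -0.0]
contact_force: [-0.2, 0.1, -2.6]
gripper_width: 0.681
```

```bash
cat > st.py <<'E'
from workcell import bot
from h import *
import sys
s=bot.get_state();R=Rt(s)
a=np.degrees(np.arctan2(R[1,0],R[0,0]))
print("t",s["time"],s["tcp_pos"].round(4),"yaw",a.round(2),"z",R[:,2].round(4),"F",s["contact_force"].round(1),"T",s["ft_torque"].round(2),s["gripper_width"].round(3),s["q"].round(2))
if len(sys.argv)>1:
    x,y,z,yaw=map(float,sys.argv[1:5]);print("d",(R.T@(np.array([x,y,z])-s["tcp_pos"])).round(4),"rv",rv(R,down(yaw)).round(4))
E
python3 st.py .466 .1089 .22 148.1
python3 - <<'E'
from workcell import bot
from h import *
f=bot.grab_frame("wrist");cv2.imwrite("pics/w8.png",f["image"][:,:,::-1]);np.save("w8.npy",f,allow_pickle=True)
E
```

```text
Traceback (most recent call last):
  File "st.py", line 6, in <module>
    print("t",s["time"],s["tcp_pos"].round(4),"yaw",a.round(2),"z",R[:,2].round(4),"F",s["contact_force"].round(1),"T",s["ft_torque"].round(2),s["gripper_width"].round(3),s["q"].round(2))
                                                                                                                                               ^^^^^^^^^^^^^^^^^^^^^^^^
AttributeError: 'float' object has no attribute 'round'
```

View pics/w8.png

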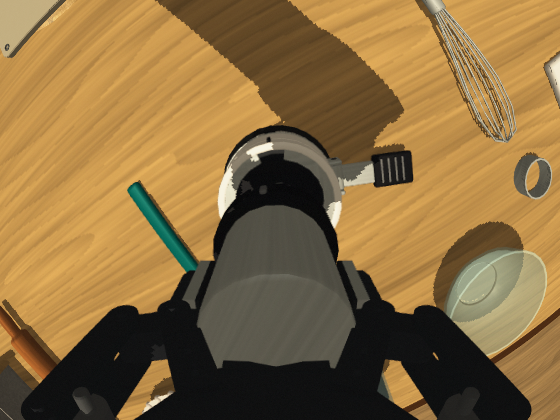

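```bash
sed -i 's/s\["gripper_width"\].round(3)/round(s["gripper_width"],3)/' st.py
python3 st.py .466 .1089 .22 148.1
python3 - <<'E'
from h import *
f=np.load("w8.npy",allow_pickle=True).item()
o=ortho(f,.095,(.4673,.1085),.075,.00025)
for a in np.arange(0,360,5):
    t=np.radians(a);cv2.circle(o,(int(300-38.5e-3*np.sin(t)/.00025),int(300-38.5e-3*np.cos(t)/.00025)),1,(0,0,255),-1)
for k in(-1,1):
  for sg in(-1,1):
    t=np.radians(-21.6);ux=np.array([np.cos(t),np.sin(t)])*k;uy=np.array([-ux[1],ux[0]])*sg
    for r in np.linspace(.0375,.046,8):
        p=ux*r+uy*.0095;cv2.circle(o,(int(300-p[1]/.00025),int(300-p[0]/.00025)),1,(255,0,0),-1)
cv2.imwrite("pics/o8.png",o)
E
```

```text
t 13.8 [0.4648 0.1055 0.2174] yaw 148.52 z [-0.0025  0.     -1.    ] F [ 0.1  0.2 -2.1] T [ 0.02 -0.04 -0.02] 0.678 [-1.18 -0.03  0.87  1.89  0.02  1.27  0.7 ]
d [ 0.0008  0.0035 -0.0026] rv [-0.0013 -0.0021  0.0073]
```

View pics/o8.png

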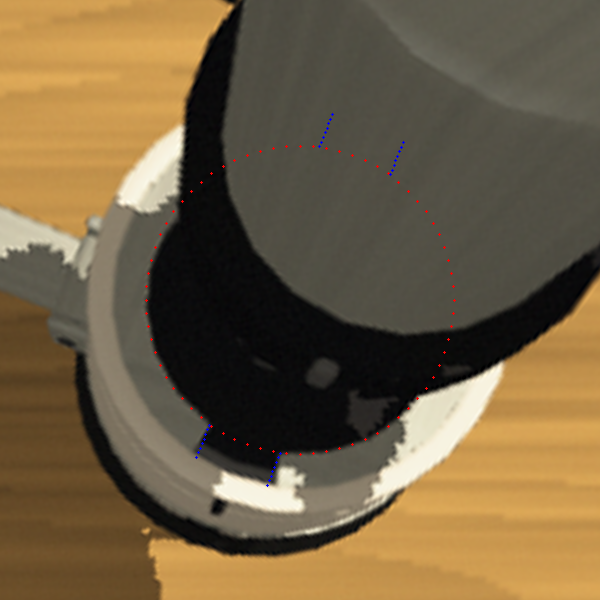

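>>> send_rows(increments=[[[0.0008,0.0035,0.01],[-0.0013,-0.0021,0.0073]],[[0,0,0.02],[0,0,0]],[[0,0,0.02],[0,0,0]],[[0,0,0.015],[0,0,0]],[[0,0,0],[0,0,0]],[[0,0,0],[0,0,0]],[[0,0,0],[0,0,0]]])

```text
time: 14.5
tcp_pos: [0.4663, 0.11, 0.1531]
tcp_rot: [0.0, 0.275, 0.961, 0.0]
contact_force: [0.8, 0.8, -2.2]
gripper_width: 0.677
```

```bash
python3 st.py .466 .1089 .15 148.1
python3 - <<'E'
from workcell import bot
from h import *
f=bot.grab_frame("wrist");cv2.imwrite("pics/w9.png",f["image"][:,:,::-1]);np.save("w9.npy",f,allow_pickle=True)
o=ortho(f,.102,(.4673,.1085),.06,.0002);cv2.imwrite("pics/o9.png",np.clip(o.astype(float)*1.8,0,255).astype(np.uint8))
E
```

```text
t 14.5 [0.4663 0.11   0.1531] yaw 148.02 z [ 1.1e-03  4.0e-04 -1.0e+00] F [ 0.8  0.8 -2.2] T [ 0.05 -0.03 -0.02] 0.677 [-1.17  0.07  0.88  1.97 -0.06  1.12  0.75]
d [-0.0003 -0.0011  0.0031] rv [ 0.0009  0.0007 -0.0014]
```

View pics/o9.png

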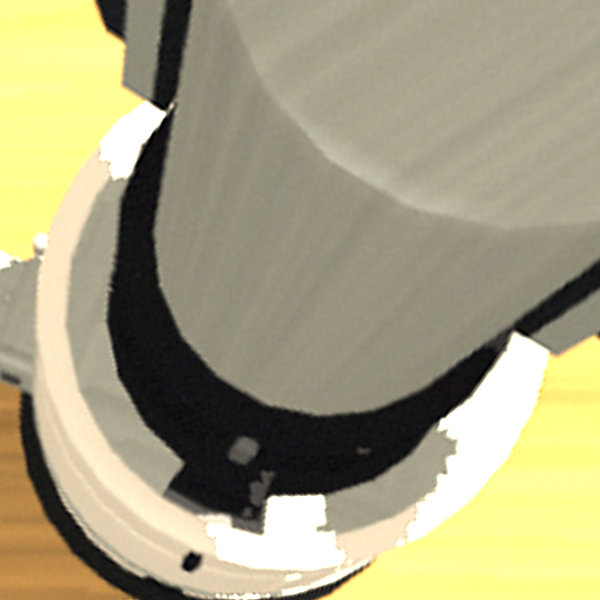

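```bash
python3 - <<'E'
from h import *
f=np.load("w9.npy",allow_pickle=True).item()
o=ortho(f,.109,(.43,.125),.03,.0001).astype(float)
cv2.imwrite("pics/o10.png",np.clip((o/255)**.5*400-30,0,255).astype(np.uint8))
E
```

```text
(no output)
```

View pics/o10.png

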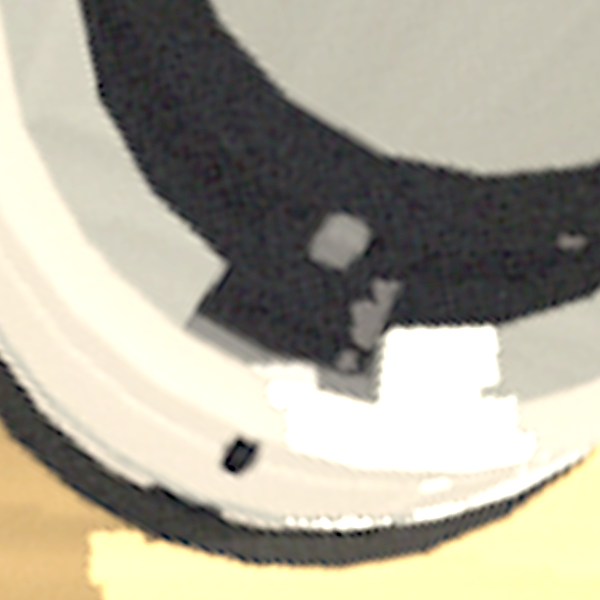

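```bash
python3 - <<'E'
from h import *
f=np.load("w9.npy",allow_pickle=True).item()
tcp=np.array([.4663,.11,.1531]);Z=tcp[2]-.048
bc=tcp[:2]+np.array([.0013,-.0004])
o=ortho(f,.109,(.43,.125),.03,.0001).astype(float)
o=np.clip((o/255)**.5*400-30,0,255).astype(np.uint8)
def pt(X,col):
    u,v=proj(f,X,True)
    p=onplane(f,u,v,.109,True);cv2.circle(o,(int(round((.155-p[1])/.0001)),int(round((.46-p[0])/.0001))),4,col,-1)
def line(c,ang,r,w,z,col):
    t=np.radians(ang);ux=np.array([np.cos(t),np.sin(t)]);uy=np.array([-ux[1],ux[0]])
    for k in(-1,0,1): 
        p=c+ux*r+uy*w*k;pt(np.array([*p,z]),col)
la=10.3-32+.0
for r in(.037,.0445): line(bc,180+la,r,.007,Z+.014,(0,0,255))
line(bc,180+la,.0445,.007,Z+.008,(0,128,255))
for r in(.0385,.0455): line(np.array([.4673,.1085]),180-21.6,r,.0095,.095,(255,0,0))
cv2.imwrite("pics/o11.png",o)
E
```

```text
(no output)
```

View pics/o11.png

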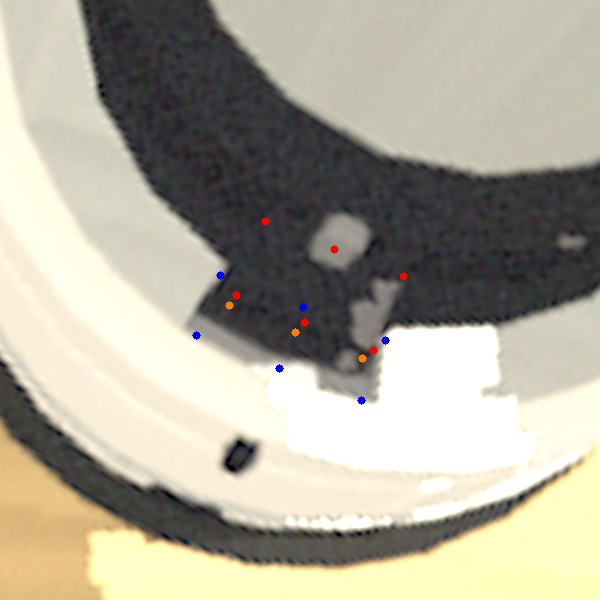

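>>> send_rows(increments=[[[-0.0003,-0.0011,0.004],[0.0009,0.0007,0]],[[0,0,0.005],[0,0,0]],[[0,0,0.004],[0,0,0]],[[0,0,0.004],[0,0,0]],[[0,0,0.004],[0,0,0]],[[0,0,0],[0,0,0]],[[0,0,0],[0,0,0]]])

```text
time: 15.25
tcp_pos: [0.4655, 0.1087, 0.1314]
tcp_rot: [-0.0, 0.276, 0.961, -0.0]
contact_force: [-0.4, 0.1, -2.2]
gripper_width: 0.677
```

```bash
python3 st.py .466 .1089 .118 148.1
```

```text
t 15.25 [0.4655 0.1087 0.1314] yaw 148.0 z [-1.1e-03 -7.0e-04 -1.0e+00] F [-0.4  0.1 -2.2] T [ 0.   -0.01 -0.02] 0.677 [-1.15  0.1   0.89  2.   -0.09  1.08  0.78]
d [-0.0003  0.0005  0.0134] rv [-0.0012 -0.0005 -0.0018]
```

>>> send_rows(increments=[[[-0.0003,0.0005,0.003],[0,0,0]],[[0,0,0.003],[0,0,0]],[[0,0,0.003],[0,0,0]],[[0,0,0.003],[0,0,0]],[[0,0,0],[0,0,0]],[[0,0,0],[0,0,0]]])

```text
time: 15.85
tcp_pos: [0.4663, 0.109, 0.1196]
tcp_rot: [-0.0, 0.276, 0.961, -0.0]
contact_force: [-1.5, -1.2, 7.3]
gripper_width: 0.675
```

```bash
python3 st.py .466 .1089 .118 148.1
```

```text
t 15.85 [0.4663 0.109  0.1196] yaw 147.99 z [-5.e-04 -3.e-04 -1.e+00] F [-1.5 -1.2  7.3] T [-0.28  0.48  0.02] 0.675 [-1.15  0.13  0.88  2.01 -0.12  1.05  0.8 ]
d [ 0.0002 -0.0003  0.0016] rv [-0.0005 -0.0003 -0.0019]
```

>>> send_rows(increments=[[[0.0002,-0.0002,0.0006],[0,0,0]],[[0,0.0001,0],[0,0,0.1]],[[0,0.0001,0],[0,0,0.1]],[[0,0.0001,0],[0,0,0.1]],[[0,0.0001,0],[0,0,0.1]],[[0,0.0001,0],[0,0,0.1]],[[0,0.0001,0],[0,0,0.1]],[[0,0,0],[0,0,0]]])

```text
time: 16.65
tcp_pos: [0.4667, 0.1094, 0.1192]
tcp_rot: [0.0, 0.549, 0.836, -0.0]
contact_force: [-0.7, -1.8, 6.8]
gripper_width: 0.678
```

```bash
cat >> st.py <<'E'
bc=s["tcp_pos"]+R@np.array([-.0013,.0003,0]);print("beaker-socket mm",((bc[:2]-[.4673,.1085])*1000).round(1),"tool",(R.T@(np.array([.4673,.1085,bc[2]])-bc)).round(4))
E
python3 st.py .466 .1089 .118 112
```

```text
t 16.65 [0.4667 0.1094 0.1192] yaw 113.44 z [ 1.e-04 -4.e-04 -1.e+00] F [-0.7 -1.8  6.8] T [-0.42  0.33  0.18] 0.678 [-1.21  0.14  0.95  2.01 -0.13  1.05  0.22]
d [-0.0001 -0.0009  0.0012] rv [-0.0001  0.0004  0.0251]
beaker-socket mm [ 0.2 -0.2] tool [ 0.0003 -0.0001 -0.    ]
```

>>> send_rows(increments=[[[0.0002,0.0001,0],[0,0,0.1]],[[0,0.0001,0],[0,0,0.1]],[[0,0.0001,0],[0,0,0.1]],[[0,0.0001,0],[0,0,0.1]],[[0,0.0001,0],[0,0,0.1]],[[0,0.0001,0],[0,0,0.1]],[[0,0.0001,0],[0,0,0.1]],[[0,0.0001,0],[0,0,0.1]],[[0,0,0],[0,0,0]]])

```text
time: 17.55
tcp_pos: [0.4681, 0.1093, 0.1193]
tcp_rot: [0.001, 0.83, 0.557, 0.0]
contact_force: [3.0, -2.7, 4.4]
gripper_width: 0.679
```

```bash

python3 st.py .466 .1089 .118 67
python3 - <<'E'
from workcell import bot
from h import *
f=bot.grab_frame("wrist");cv2.imwrite("pics/w12.png",f["image"][:,:,::-1])
o=f["image"][160:340,160:400,::-1].astype(float);o=np.clip((o/255)**.5*350-20,0,255).astype(np.uint8)
cv2.imwrite("pics/w12z.png",cv2.resize(o,None,fx=3,fy=3,interpolation=2))
E
```

```text
t 17.55 [0.4681 0.1093 0.1193] yaw 67.71 z [ 1.6e-03 -9.0e-04 -1.0e+00] F [ 3.  -2.7  4.4] T [-0.69 -0.86  0.4 ] 0.679 [-1.3   0.17  1.07  2.01 -0.17  1.05 -0.55]
d [-0.0012 -0.0018  0.0013] rv [0.0018 0.0002 0.0123]
beaker-socket mm [ 0.6 -0.5] tool [ 0.0002 -0.0007 -0.    ]
```

View pics/w12z.png

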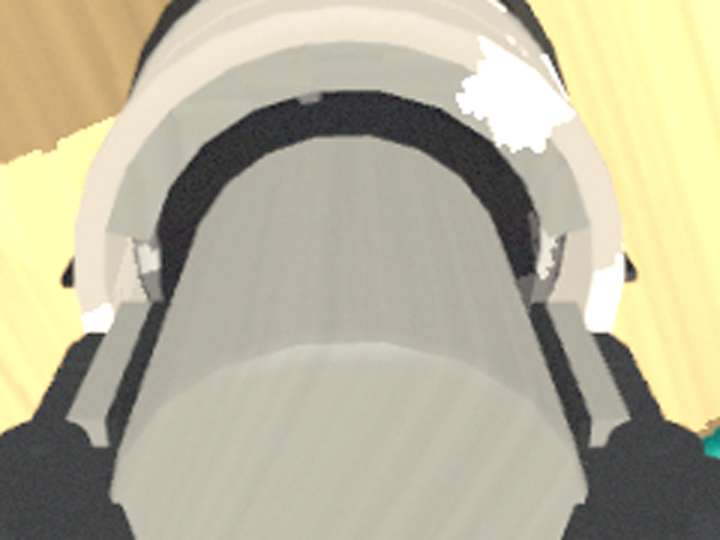

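>>> send_rows(increments=[[[0.0001,-0.0004,0.0002],[0,0,0.03]],[[0,0,0],[0,0,0.02]],[[0,0,0],[0,0,0]],[[0,0,0],[0,0,0]]])

```text
time: 18.0
tcp_pos: [0.468, 0.1094, 0.1192]
tcp_rot: [0.001, 0.843, 0.538, 0.001]
contact_force: [4.9, -4.8, 4.5]
gripper_width: 0.674
```

```bash
python3 st.py .466 .1089 .118 67
```

```text
t 18.0 [0.468  0.1094 0.1192] yaw 65.16 z [ 0.0021 -0.0013 -1.    ] F [ 4.9 -4.8  4.5] T [-1.14 -1.42  1.21] 0.674 [-1.31  0.17  1.08  2.01 -0.17  1.05 -0.59]
d [-0.0013 -0.0016  0.0012] rv [ 0.0024  0.0003 -0.0322]
beaker-socket mm [ 0.4 -0.4] tool [ 0.0002 -0.0005 -0.    ]
```

>>> send_rows(increments=[[[0,0,0],[0,0,-0.008]],[[0,0,0],[0,0,0]],[[0,0,0],[0,0,0]],[[0,0,0],[0,0,0]],[[0,0,0],[0,0,0]]])

```text
time: 18.5
tcp_pos: [0.468, 0.1094, 0.1193]
tcp_rot: [0.001, 0.841, 0.541, 0.001]
contact_force: [5.0, -4.2, 4.6]
gripper_width: 0.673
```

```bash
python3 st.py .466 .1089 .118 67
python3 - <<'E'
from workcell import bot
from h import *
a=bot.grab_frame("scene")["image"][:,:,::-1];b=bot.grab_frame("wrist")["image"][:,:,::-1]
cv2.imwrite("pics/end.png",cv2.vconcat([cv2.resize(a[130:270,240:440],(800,560),interpolation=2)]));cv2.imwrite("pics/endw.png",b);cv2.imwrite("pics/ends.png",a)
E
python3 st.py
```

```text
t 18.5 [0.468  0.1094 0.1193] yaw 65.56 z [ 2.2e-03 -9.0e-04 -1.0e+00] F [ 5.  -4.2  4.6] T [-1.04 -1.42  0.75] 0.673 [-1.31  0.17  1.08  2.01 -0.17  1.05 -0.58]
d [-0.0013 -0.0016  0.0013] rv [ 0.0024 -0.     -0.025 ]
beaker-socket mm [ 0.4 -0.4] tool [ 0.0002 -0.0006 -0.    ]
t 18.6 [0.468  0.1094 0.1193] yaw 65.57 z [ 2.2e-03 -9.0e-04 -1.0e+00] F [ 4.6 -4.7  4. ] T [-1.07 -1.43  0.72] 0.683 [-1.31  0.17  1.08  2.01 -0.17  1.05 -0.58]
beaker-socket mm [ 0.5 -0.4] tool [ 0.0002 -0.0006 -0.    ]
```

View pics/end.png

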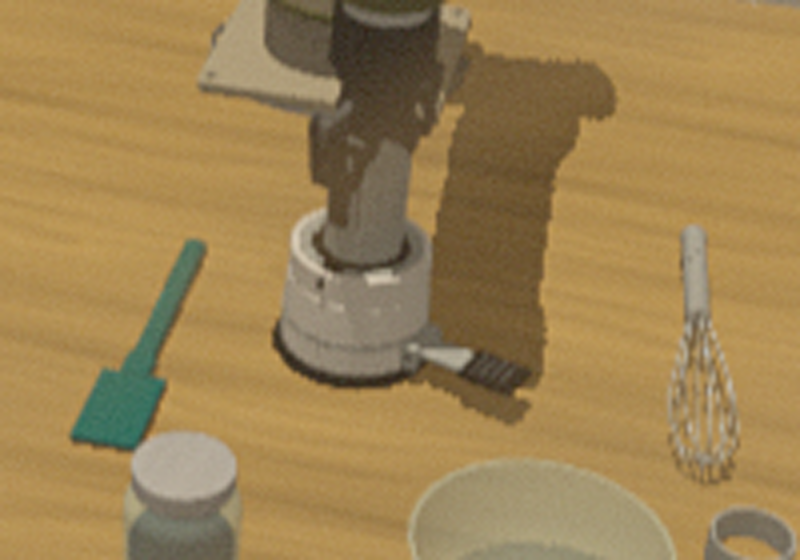

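View pics/ends.png

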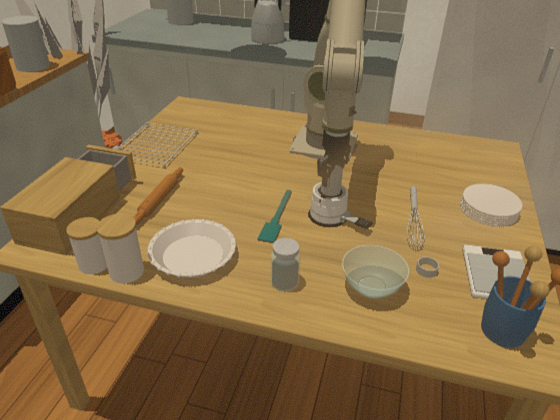

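View pics/endw.png

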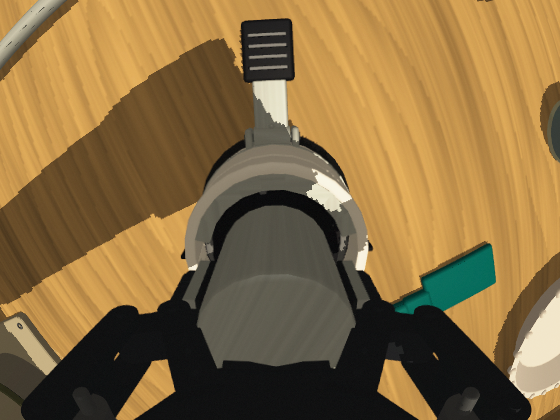

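The lever is down, the beaker is seated with its lugs under the lip, and the other things look unmoved. Torque on the twist shows it is held against the stop.

```bash
python3 - <<'E'
from workcell import bot
print(bot.job_done())
E
```

```text
the job is handed in; nothing more can be done
None
```

The job is handed in at about 18.6 s of the 58 s allowed. The beaker is still gripped at the 110 N setting and held at the stop. `job_done` gave no verdict, so the results below are my own last checks.

**What I did:** I pressed the lever down until it stopped at pad height 32 mm, with 11 N on the fingers, and it stayed down after release. Then I picked up the beaker, lined its lugs up with the gaps, pushed it down against the spring and twisted it clockwise.

**Last checks:**
- **Seating:** the beaker's mid-point is about 26 mm above the rim, about 0.6 mm off the socket axis. The tool is upright to about 0.002 rad. These come from the arm's pose and the measured grasp offset, not from seeing the beaker directly.
- **Twist:** the tool turned about 82° in all. Over the last few degrees the torque rose from 0.4 to 1.2 N m, which I took as reaching the stop. I eased back slightly and left it at about 0.7 N m.
- **Pictures:** the lever is down, the lugs are under the lip, and the other kitchen things look unmoved (judged by eye, not measured).

**Disagreements:**
- The two views of the lever pad disagreed by about 4 mm, so I took the press point from the mill's axis and direction instead.
- A side force of about 6.5 N remained on the tool at the stop.
- On the way to the beaker, the wrist joint reached its range limit and briefly tilted the tool about 2.7°. I corrected this before grasping.

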